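# Hold sprung tweezers at the marked tip gap

### The arm

A 6-joint arm with a two-finger parallel gripper is mounted at the origin on a cart in front of the work surface, level with it; the furniture and walls round the work are solid. World frame = base frame: x ahead of the robot, y to its left, z up, the work surface at z = 0. Lengths are in mm, angles in rad, forces in N, time in s.
With the tool pointing down it reaches from about 325 to 925 mm from the base axis. Payload 3.1 kg.
Tool frame: the origin (TCP) lies on the front face of the gripper's body, between the roots of the fingers; the fingertips stand 73 mm ahead of it and the grasp point (between the pads) lies 54 mm ahead of it; z points along the fingers, y is the line along which they close (so a half turn about z gives the same grasp; the last joint's range is limited). The gripper opens to 85 mm and grips with 20 to 120 N. Pads are 22 mm wide; open, the fingers measure 114 mm over their backs; the gripper's body (76 mm by 85 mm) begins 54 mm behind the grasp point. The pads swing forward as they close: fully open they stand 13 mm farther back than shut.
Start: joints at [1.234, 0.217, 1.613, -0, 1.311, -0.112], TCP at [139.3, 609.291, 303.9] pointing down, gripper open.
Joint ranges: [-2.75, 2.75], [-0.78, 2.1], [0.31, 2.55], [-1.13, 4.27], [0.13, 2.63], [-2.58, 2.58]. Speed limits (rad/s): [2.79, 2.79, 3.14, 3.14, 3.14, 3.14].

### API

Orientations are given as [roll, pitch, yaw] about the fixed x, y, z axes, in that order (R = Rz(yaw) Ry(pitch) Rx(roll)).
In Python, from bench import read_state, grab_frame, sign_off gives the robot as it stands. The module is installed in compiled form; this text tells all that it offers.
- The arm moves only by the tool step_arm, never from a script. Its argument "steps" is a list of rows, each a list of 5 numbers: the shift along the tool's x, y, z in cm, then the turn about the tool's z in degrees, then the closure, from 0 (fully open) to 1 (shut). A call has 1 to 8 rows; each row shifts and turns the commanded pose from where the row before left it, along the tool's axes as they then stand; what a row does not reach is not made up. A row lasts 1/10 s, in which the tool goes at most 50 mm and 8.59 degrees, less where a joint would pass 70% of its speed; a pose out of reach is approached as far as the arm can. A call is refused whole if a number of a shift passes 5 or a number of a turn 8.59, either way. A call with a gripper value outside its range is refused whole. The fingers move at their own pace and stop on an object; "force" is the grip in N (left out, the last holds). Time passes only in rows, so rows that do not move let the fingers close. It gives the time, the measured TCP pose, the force, the opening and the grip force at its end, in the units of the state.
- read_state(): the state, without advancing time (a new reading comes with each control period).
- grab_frame(name): name is "scene" or "top"; returns a dict with "img" (400x640x3 uint8, red, green, blue), "depth" (400x640 float32, mm along the optical axis (not along the pixel's ray), 0 where there is no reading), "fov_y" (degrees; the focal length in pixels is half the picture's height over the tangent of half this angle, whatever the lens; pixels are square), "cx", "cy" (the principal point, pixels), "dist_coeffs" ([k1, k2, p1, p2, k3] as OpenCV has them; the pictures are not rectified), "R" (3x3) and "t" (3): a world point X has camera coordinates R X + t. Camera axes: x right, y down, z forward; pixel columns grow to the right and rows downward; lengths in mm; the calibration is good to about 2 mm. A picture is of the moment at which its call begins.
- sign_off(): hands the job in; it is judged then, once.
The state is a dict: "time_s": time; "qpos": joint angles; "qvel": joint speeds; "effort": joint torques, N m; "eef_pos": TCP position; "tool_rot": TCP orientation; "ft_force": force on the tool from outside, world axes, zero at the start; "wrist_torque": the same for the moment, N m; "grip_width": opening from 0.0 (shut) to 1.0 (fully open); "gripper_force": force on a finger pad.
Only numpy, scipy, OpenCV 4.12 (cv2) and the standard library are available. Lean on these libraries where they do the work, as an engineer would, in place of code of your own. Each camera call takes 0.05 s, during which the arm holds its last target. There are 200 camera calls.

### The job

On the tweezer gauge, fold the grey cover up by its pull tab until it stands upright as a backing screen, and leave it standing so. Then squeeze the two legs of the clamped tweezers at their ribbed finger grips until the gap between the tips is the 10 mm marked by the two black lines beneath them, never letting the tips touch, and hold it steady there: finish while still squeezing, do not let go. Leave the things standing round the gauge where they are.

Things in the scene. Friction and masses are not known exactly. Their poses are not given: they have to be found in the camera images.
- stand: tweezer gauge, fixed to the worktop: aluminium base plate 190 x 90 x 8 mm. Origin: centre of its underside; x runs along the tweezers from the black clamp block (x -92 to -68 mm, 49 mm high) past the tips (x 60 mm) to the cover hinge, which lies on the robot's left; y roughly towards the robot; z up. White gauge plate under the tips: x 43 to 69 mm, top at z 24 mm. Hinge posts: x 80, y +-40, z to 52 mm
- grip_zone (a point): point midway between the ribbed finger grips of the two legs, at mid height of the legs: stand x 5 mm, y 0, z 32 mm; ribs run 10 mm either way along x. Squeeze along stand y. Outside width over the two legs here: 37 mm at rest, 26 mm when the tip gap is 10 mm (each 1 mm less width makes the tip gap 1.7 mm less)
- pivot (a point): pivot of both legs, in the clamp: stand x -75 mm, y 0, z 32 mm. The steel tweezers lie level with their joined end here; each leg is a strip 3 mm thick and 12 mm high (stand z 26 to 38 mm; 7 mm high near the tip), with 18 mm of free air between it and the base plate at the grips
- marks (a point): middle of the two black lines on the gauge plate: stand x 60 mm, y 0, z 24.5 mm. The lines run along x and their inner edges are 10 mm apart, which is the gap to hold
- tip_left (a point): inner point of the left tip (+y of the stand, the nearer to the robot). The gap is the distance between the two tip points: 28 mm at rest
- tip_right (a point): inner point of the right tip (-y of the stand)
- leg_left (a joint): angle of the left leg, rad: 0 at rest (open), growing as it is squeezed inward, at most 0.104 (tip on the centre line). Tips are 135 mm from the pivot: gap = 28 mm - 135 mm x (leg_left + leg_right). Spring 3 N m/rad: about 2.5 N on each leg at the grips holds 10 mm; let go, it springs open. The legs move independently; one alone closes the gap only to 14 mm
- leg_right (a joint): angle of the right leg, same meaning
- cover (a joint): angle of the grey cover, rad: 0 lying level over the tweezers, 1.571 standing upright, at most 1.9 (leaning back). It starts between 0.05 and 0.5. Stiff hinge (0.09 N m): it stays where it is left. The panel is 70 mm wide (along y), 4 mm thick (7 mm at its rims) and reaches 90 mm from the hinge line; upright, it is clear of the grips
- cover_hinge (a point): middle of the cover's hinge line (the line is parallel to stand y): stand x 80 mm, y 0, z 50 mm
- tab (a point): grip point mid-thickness in the cover's pull tab, 112 mm from the hinge line; at cover angle a: stand x 80 - 112 cos a, z 50 + 112 sin a mm. The tab is 30 mm wide along stand y, 8 mm thick, 90 to 124 mm from the hinge line. Pinched across its width from above it can turn between the fingers as the cover swings, so the hand may stay pointing down
- sample_cup_2: bystander: lidded sample cup, 58 mm across, 62 mm high; origin centre of underside
- masking_tape: bystander: roll of masking tape lying flat, 96 mm across, 25 mm high; origin centre of underside
- bench_timer: bystander: small digital timer lying flat, 60 x 64 x 17 mm; origin centre of underside
- oil_bottle: bystander: small bottle, 27 mm across, 62 mm high; origin centre of underside
Not all that is in view belongs to the job. What is shaped like the stand but brown is not meant.

How it is judged:
By the outcome, as a careful person would: the job done as asked, in the order asked, and still so for the second after the job is handed in, while the arm keeps its last pose, push and grip.
It also fails if it takes over 48 s, if anything falls off the work surface, if the arm or the gripper's body presses on something with over 40 N, if the wrist force passes 120 N, or if a joint passes its speed limit or range.

## Working session

There is one attempt and no reset: what is moved stays moved. The work goes in short steps, Python scripts to look and compute and a tool call to move; the robot and the scene stay as the last step left them, time stands still between calls to the robot, and variables do not carry over. Pictures are saved under pics/ and viewed, at most 10 in all, crops included, and the job is handed in when it is done.

Besides the shell and the picture viewer there is one more tool, called after "Call:" by a JSON object that holds its "api" and its "payload", one argument or row to a line. step_arm: Moves the arm, as the interface text tells. Its arguments: {"type":"object","properties":{"steps":{"type":"array"},"force":{"type":"number"}},"required":["steps"]}

```bash
mkdir -p pics; cat > h.py <<'E'
import numpy as np, cv2
from bench import read_state, grab_frame, sign_off
def K(f):
    F=200/np.tan(np.radians(f['fov_y'])/2); return np.array([[F,0,f['cx']],[0,F,f['cy']],[0,0,1.]])
def cloud(f):
    v,u=np.mgrid[:400,:640].astype(float)
    p=cv2.undistortPoints(np.stack([u.ravel(),v.ravel()],1)[:,None],K(f),np.array(f['dist_coeffs']))[:,0]
    d=f['depth'].ravel(); c=np.c_[p*d[:,None],d]
    X=(c-np.array(f['t']))@np.array(f['R']); X[d==0]=np.nan
    return X.reshape(400,640,3)
def ray(f,u,v,z):
    p=cv2.undistortPoints(np.array([[[u,v]]],float),K(f),np.array(f['dist_coeffs']))[0,0]
    R=np.array(f['R']);o=-R.T@np.array(f['t']);d=R.T@np.r_[p,1]
    return o+d*(z-o[2])/d[2]
def save(f,n,crop=None,s=1):
    im=f['img'][...,::-1]
    if crop: a,b,c,d=crop; im=im[b:d,a:c]
    cv2.imwrite('pics/'+n,cv2.resize(im,None,fx=s,fy=s,interpolation=cv2.INTER_CUBIC))
E
python3 - <<'E'
from h import *
for n in('scene','top'):
    f=grab_frame(n);save(f,n+'1.png');print(n,f['fov_y'],f['dist_coeffs'],-np.array(f['R']).T@f['t'])
print(read_state())
E
```

```text
scene 44.744641140567126 [-0.07324594  0.          0.          0.          0.        ] [  52.54090212 -829.93454361  620.53416862]
top 49.41830962961419 [-0.11317023  0.          0.          0.          0.        ] [477.2639239   52.64181368 906.5923872 ]
{'time_s': 0.1, 'qpos': array([ 1.23378214e+00,  2.17719276e-01,  1.61477847e+00,  1.86191133e-05,
        1.31129573e+00, -1.12193089e-01]), 'qvel': array([ 1.09557721e-03, -9.13224795e-04, -2.96738350e-03, -3.22045461e-04,
        2.27410695e-06, -3.99625097e-04]), 'effort': array([-5.06742472e-04, -3.98077655e+01, -3.04970205e+01, -9.29225371e-05,
        4.27525694e-03, -8.04483520e-07]), 'eef_pos': array([139.11118008, 608.73191896, 302.67100689]), 'tool_rot': array([-3.13940768e+00, -2.64271423e-04,  2.91676647e+00]), 'ft_force': array([-0.20650055, -0.11600162, -0.14080445]), 'wrist_torque': array([-0.05123084,  0.04240203,  0.00183363]), 'gripper_force': 0.0, 'grip_width': 1.0029299984917488}
```

View pics/scene1.png

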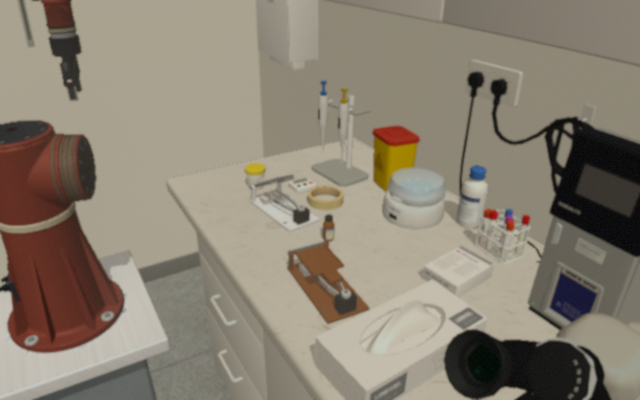

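View pics/top1.png

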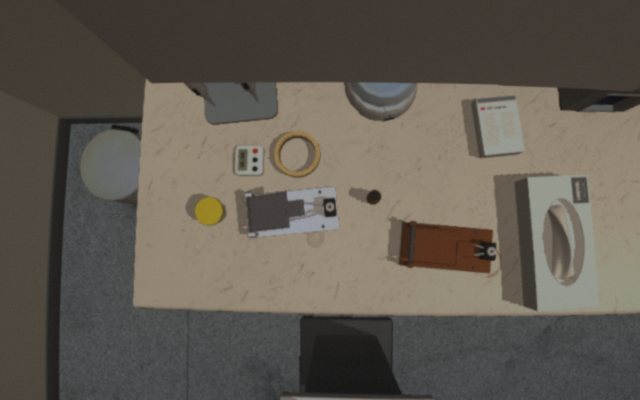

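The top view shows the aluminium gauge with its grey cover at (293,212), its clamp at (330,207) and its hinge near (250,215). The brown look-alike is at (447,247), so it is not the target. The bystanders are the cup (209,211), timer (249,160), tape (297,153) and bottle (373,197).

```bash
python3 - <<'E'
from h import *
f=grab_frame('top');X=cloud(f);save(f,'crop1.png',(190,130,390,260),4)
np.savez('top.npz',X=X,img=f['img'])
hsv=cv2.cvtColor(f['img'],cv2.COLOR_RGB2HSV)
for n,(u,v) in dict(clamp=(330,204),cov1=(256,214),cov2=(285,212),tab=(297,209),base=(320,226),cup=(209,211),bottle=(373,197),timer=(249,160),tape=(297,132)).items(): print(n,X[v,u].round(1),f['img'][v,u],hsv[v,u])
# base: low saturation, z 4..12
z=X[...,2];m=(z>4)&(z<13)&(hsv[...,1]<60);m[:, :230]=0;m[:,350:]=0;m[:180]=0;m[245:]=0
pts=X[m][:,:2].astype(np.float32);print(len(pts));r=cv2.minAreaRect(pts);print(r)
c=(z>35)&(z<130);c[:,:235]=0;c[:,350:]=0;c[:180]=0;c[245:]=0
P=X[c];print(len(P))
w=P[(P[:,2]>52)];print(w.min(0),w.max(0),len(w))
E
```

```text
clamp [546.3  61.4  50.6] [121 114 106] [ 16  32 121]
cov1 [523.5 205.9  62.4] [67 61 58] [10 34 67]
cov2 [526.7 145.8  89. ] [66 61 59] [ 9 27 66]
tab [531.9 122.  102.4] [70 65 62] [11 29 70]
base [503.9  81.8   6.4] [148 149 158] [117  16 158]
cup [527.8 300.5  61.9] [153 132  37] [ 25 193 153]
bottle [560.5 -22.5  60.1] [36 32 28] [15 57 36]
timer [638.9 232.7  16.7] [151 153 142] [ 35  18 153]
tape [697.1 132.3  26.2] [149 125  79] [ 20 120 149]
1802
((533.60546875, 144.97967529296875), (246.81753540039062, 127.9869155883789), 89.37598419189453)
2115
[478.26254399  61.26317257  52.0048467 ] [569.69888458 231.14245292 111.32984475] 1753
```

View pics/crop1.png

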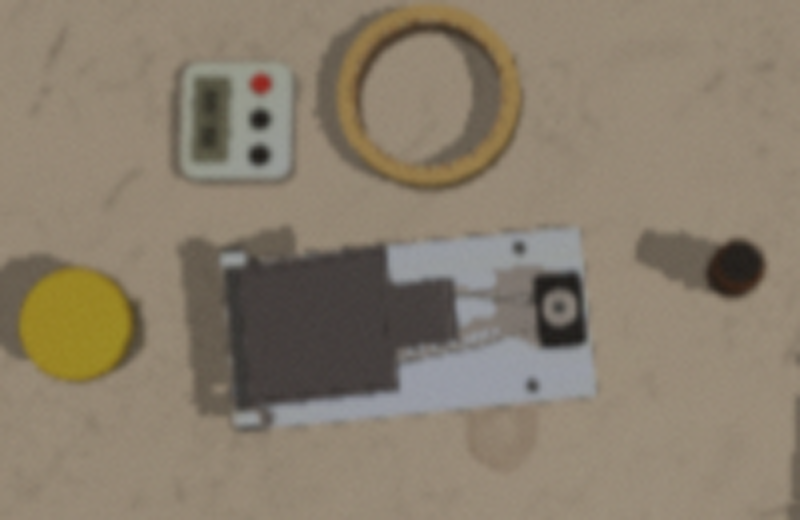

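The crop shows the silver-based gauge: cover and tab partly raised (tab end near crop (455,310)), white hinge posts at crop (234,260) and (247,420), and clamp at (560,310). This is the right one. Next I compute its pose.

```bash
cat >> h.py <<'E'
def fit(S,W):
    s=S-S.mean(0);w=W-W.mean(0)
    a=np.arctan2((s[:,0]*w[:,1]-s[:,1]*w[:,0]).sum(),(s*w).sum())
    R=np.array([[np.cos(a),-np.sin(a)],[np.sin(a),np.cos(a)]]);t=W.mean(0)-R@S.mean(0)
    return a,R,t
E
python3 - <<'E'
from h import *
f=grab_frame('top');X=cloud(f)
g=lambda x,y:((x-1.5)/4+190,(y-1.5)/4+130)
L=[((560,310),50,(-80,0)),((580,228),8,(-95,-45)),((595,395),8,(-95,45)),((234,260),52,(80,-40)),((247,420),52,(80,40))]
W=np.array([ray(f,*g(*p),z)[:2] for p,z,_ in L]);S=np.array([s for *_,s in L],float)
a,R,t=fit(S,W);print('yaw',a,np.degrees(a),'t',t.round(1));print((W-(S@R.T+t)).round(1))
# cover plane
z=X[...,2];XY=(X[...,:2]-t)@R
m=(XY[...,0]>-40)&(XY[...,0]<75)&(abs(XY[...,1])<33)&(z>54)&(f['img'].sum(2)<240)
p=np.polyfit(XY[m][:,0],z[m],1);print('n',m.sum(),'slope angle',np.arctan(-p[0]),'z at80',np.polyval(p,80))
tm=m&(XY[...,0]<80-92*np.cos(np.arctan(-p[0])));print('tab',XY[tm].min(0),XY[tm].max(0),X[tm].mean(0))
A=np.arctan(-p[0]);tab=np.array([80-112*np.cos(A),0]);print('tab world',R@tab+t,50+112*np.sin(A))
for s in [(5,0),(60,0),(80,0)]:print(s,(R@np.array(s)+t).round(1))
np.savez('pose.npz',a=a,R=R,t=t)
E
```

```text
yaw 1.6842771381442754 96.5019715460397 t [531.8 141.7]
[[-0.7 -0.2]
 [-1.1  0.3]
 [ 1.7  1.5]
 [-0.  -0.8]
 [ 0.  -0.8]]
n 1435 slope angle 0.473805732487118 z at80 52.04813208391914
tab [-30.70551809 -13.9710752 ] [-1.93426465 13.56305925] [533.76772729 125.35436436 102.31940331]
tab world [534.01394942 122.1820075 ] 101.10291960249373
(5, 0) [531.2 146.7]
(60, 0) [525.  201.3]
(80, 0) [522.7 221.2]
```

Call:
{"api": "step_arm", "payload": {
  "steps": [
    [-3.1,-2.4,0,0,0],
    [-3.1,-2.4,0,0,0],
    [-3.1,-2.4,0,0,0],
    [-3.1,-2.4,0,0,0],
    [-3.1,-2.4,0,0,0],
    [-3.1,-2.4,0,0,0],
    [-3.1,-2.4,0,0,0],
    [-3.1,-2.4,0,0,0]
  ]
}}

```text
time_s: 1.0
eef_pos: [338.9, 365.4, 303.8]
tool_rot: [3.141, 0.0, 2.917]
ft_force: [0.3, 0.6, 0.0]
grip_width: 0.999
gripper_force: 0.0
```

Call:
{"api": "step_arm", "payload": {
  "steps": [
    [-3.1,-2.4,0,0,0],
    [-3.1,-2.4,0,0,0],
    [-3.1,-2.4,0,0,0],
    [-3.1,-2.4,0,0,0],
    [-3.1,-2.4,0,0,0],
    [-3.1,-2.4,0,0,0],
    [-3.1,-2.4,0,0,0],
    [-3.1,-2.4,0,0,0]
  ]
}}

```text
time_s: 1.8
eef_pos: [537.9, 122.9, 303.7]
tool_rot: [3.141, -0.0, 2.917]
ft_force: [0.8, 0.2, 0.1]
grip_width: 0.997
gripper_force: 0.0
```

Call:
{"api": "step_arm", "payload": {
  "steps": [
    [0,0,0,8.5,0.3],
    [0,0,0,8.5,0.3],
    [0,0,0,8.5,0.3],
    [0,0,0,8.5,0.3],
    [0,0,0,8.5,0.3],
    [0,0,0,8.5,0.3],
    [0,0,0,8.5,0.3],
    [0,0,0,8.5,0.3]
  ]
}}

```text
time_s: 2.6
eef_pos: [537.0, 124.4, 303.6]
tool_rot: [-3.141, -0.0, 1.724]
ft_force: [1.0, -1.7, 0.3]
grip_width: 0.699
gripper_force: 0.0
```

Call:
{"api": "step_arm", "payload": {
  "steps": [
    [0,0,0,2.6,0.3],
    [0,0,0,0,0.3]
  ]
}}

```text
time_s: 2.8
eef_pos: [537.0, 124.4, 303.6]
tool_rot: [-3.141, -0.0, 1.685]
ft_force: [0.5, 1.1, -0.0]
grip_width: 0.7
gripper_force: 0.0
```

Call:
{"api": "step_arm", "payload": {
  "steps": [
    [-0.2,-0.1,2,0,0.3],
    [-0.3,-0.2,3,0,0.3],
    [0,0,3,0,0.3],
    [0,0,2,0,0.3],
    [0,0,0,0,0.3]
  ]
}}

```text
time_s: 3.3
eef_pos: [532.0, 118.8, 200.0]
tool_rot: [-3.133, -0.0, 1.686]
ft_force: [-0.2, -0.2, -0.0]
grip_width: 0.699
gripper_force: 0.0
```

```bash
python3 - <<'E'
from h import *
f=grab_frame('scene');save(f,'s2.png',(220,140,360,240),5);save(grab_frame('top'),'t2.png',(220,150,360,250),5)
a=cv2.imread('pics/s2.png');b=cv2.imread('pics/t2.png');cv2.imwrite('pics/c2.png',cv2.resize(np.vstack([a,b]),(420,600)))
E
```

```text
(no output)
```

View pics/c2.png

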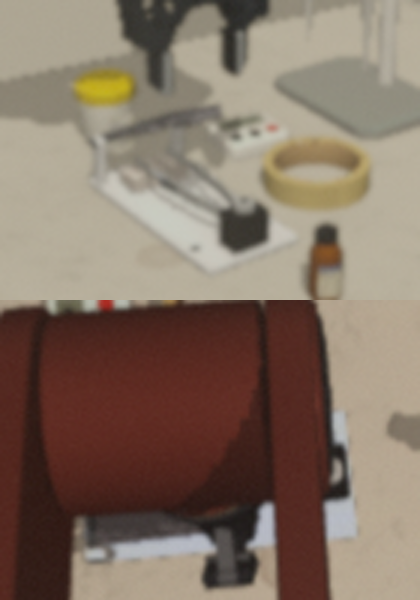

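The upper half (scene view) shows the two fingers above the tab, on either side of it (tab near (205,115), fingers near (160,90) and (235,75)). The lower half (top view) is blocked by the arm. I'll descend and pinch.

Call:
{"api": "step_arm", "payload": {
  "steps": [
    [-0.1,0.2,2,0,0.3],
    [0,0,2,0,0.3],
    [0,0,0.4,0,0.3],
    [0,0,0,0,0.3]
  ]
}}

```text
time_s: 3.8
eef_pos: [537.3, 118.4, 160.7]
tool_rot: [3.141, 0.0, 1.685]
ft_force: [0.6, 0.4, 1.2]
grip_width: 0.702
gripper_force: 0.0
```

Call:
{"api": "step_arm", "payload": {
  "steps": [
    [0,0,0,0,0.8],
    [0,0,0,0,0.8],
    [0,0,0,0,0.8],
    [0,0,0,0,0.8],
    [0,0,0,0,0.8]
  ],
  "force": 25
}}

```text
time_s: 4.3
eef_pos: [535.4, 117.4, 160.4]
tool_rot: [-3.137, 0.002, 1.685]
ft_force: [-5.4, -3.5, 2.8]
grip_width: 0.344
gripper_force: 27.7
```

Call:
{"api": "step_arm", "payload": {
  "steps": [
    [0.55,0,-0.91,0,0.8],
    [0.63,0,-0.86,0,0.8],
    [0.7,0,-0.8,0,0.8],
    [0.77,0,-0.74,0,0.8],
    [0.83,0,-0.66,0,0.8],
    [0.89,0,-0.59,0,0.8]
  ]
}}

```text
time_s: 4.9
eef_pos: [530.4, 160.8, 205.5]
tool_rot: [-3.137, 0.003, 1.685]
ft_force: [-4.4, -2.8, -1.6]
grip_width: 0.342
gripper_force: 27.9
```

Call:
{"api": "step_arm", "payload": {
  "steps": [
    [0.94,0,-0.51,0,0.8],
    [0.98,0,-0.42,0,0.8],
    [1.01,0,-0.33,0,0.8],
    [1.04,0,-0.24,0,0.8],
    [1.06,0,-0.14,0,0.8],
    [1.06,0,-0.05,0,0.8],
    [0,0,0,0,0.8],
    [0,0,0,0,0.8]
  ]
}}

```text
time_s: 5.7
eef_pos: [523.3, 222.4, 222.9]
tool_rot: [-3.137, 0.001, 1.685]
ft_force: [-5.8, -1.5, 2.1]
grip_width: 0.341
gripper_force: 27.4
```

```bash
python3 - <<'E'
from h import *
f=grab_frame('scene');save(f,'s3.png',(220,100,360,240),4)
p=np.load('pose.npz');s=read_state();print((s['eef_pos'][:2]-p['t'])@p['R'],s['eef_pos'][2],s['ft_force'],s['grip_width'])
E
```

```text
[81.07931245 -0.72084535] 222.94499080588184 [-6.09475892 -1.5723426   1.55602207] 0.3418283091465223
```

View pics/s3.png

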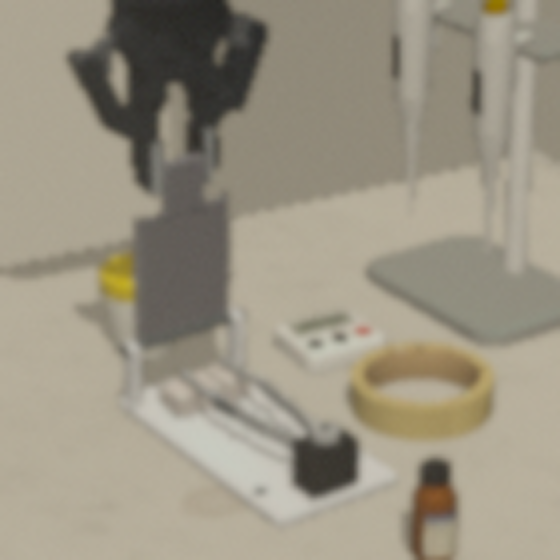

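The scene view shows the cover standing upright (panel around (183,270), tab held at (183,175)). I'll release and lift straight up.

Call:
{"api": "step_arm", "payload": {
  "steps": [
    [0,0,0,0,0.3],
    [0,0,0,0,0.3],
    [0,0,0,0,0.3],
    [0,0,-2,0,0.3],
    [0,0,-3,0,0.3],
    [0,0,-3,0,0.3],
    [0,0,0,0,0.3]
  ]
}}

```text
time_s: 6.45
eef_pos: [528.1, 223.1, 308.6]
tool_rot: [3.13, -0.002, 1.684]
ft_force: [0.3, -0.2, 0.4]
grip_width: 0.703
gripper_force: 0.0
```

Call:
{"api": "step_arm", "payload": {
  "steps": [
    [-2.5,0,0,0,0.3],
    [-2.5,0,0,0,0.3],
    [-2.5,0,0,0,0.3],
    [-2.5,0,0,0,0.3],
    [0,0,0,0,0.3]
  ]
}}

```text
time_s: 6.95
eef_pos: [536.7, 120.5, 301.8]
tool_rot: [-3.141, 0.001, 1.681]
ft_force: [-0.9, 1.3, 0.3]
grip_width: 0.7
gripper_force: 0.0
```

```bash
python3 - <<'E'
from h import *
p=np.load('pose.npz');s=read_state();print((s['eef_pos'][:2]-p['t'])@p['R'],s['eef_pos'],s['ft_force'],s['grip_width'])
f=grab_frame('scene');X=cloud(f);z=X[...,2];S=(X[...,:2]-p['t'])@p['R']
m=(abs(S[...,0]-80)<40)&(abs(S[...,1])<30)&(z>65)&(z<170)&(f['img'].sum(2)<330)
q=np.polyfit(z[m],S[m][:,0],1);print(m.sum(),'angle',1.5708+np.arctan(q[0]),'x at50',np.polyval(q,50))
E
```

```text
[-21.61652469  -2.45012009] [536.6696484  120.51738679 301.76997263] [-0.89234754  1.26663231  0.28726803] 0.7002187040805299
621 angle 1.483044434434258 x at50 80.30036869531142
```

```bash
python3 - <<'E'
from h import *
p=np.load('pose.npz')
for n in('scene','top'):
    f=grab_frame(n);X=cloud(f);z=X[...,2];S=(X[...,:2]-p['t'])@p['R']
    m=(abs(S[...,0]-80)<40)&(abs(S[...,1])<30)&(z>60)&(z<180)&(f['img'].sum(2)<330)
    m=cv2.erode(m.astype(np.uint8),np.ones((3,3) if n=='scene' else (1,1)))>0
    print(n,m.sum())
    for lo in range(60,180,15):
        k=m&(z>lo)&(z<lo+15)
        if k.sum()>5: print(lo+7,k.sum(),np.median(S[k],0).round(1),S[k][:,0].std().round(1))
    # check verticals: clamp/base reference
    if n=='scene': save(f,'s4.png',(240,120,340,240),5)
E
```

```text
scene 519
67 59 [77.2 -0.3] 2.2
82 87 [77.5  1.8] 1.8
97 82 [76.3  1.6] 1.7
112 92 [75.1  2.2] 1.8
127 87 [74.4 -0.1] 2.0
142 46 [71.8 -0.3] 2.0
157 44 [70.6  0.3] 1.9
172 22 [68.4  3.1] 1.9
top 132
67 16 [76.9 14.7] 0.2
82 15 [76.2 16.4] 0.3
97 17 [75.2 13.3] 0.4
112 15 [73.9 16. ] 0.3
127 12 [73.4 19.3] 0.4
142 27 [73.  19.1] 1.7
157 6 [69.  10.7] 0.5
172 24 [71.8 10.1] 2.4
```

View pics/s4.png

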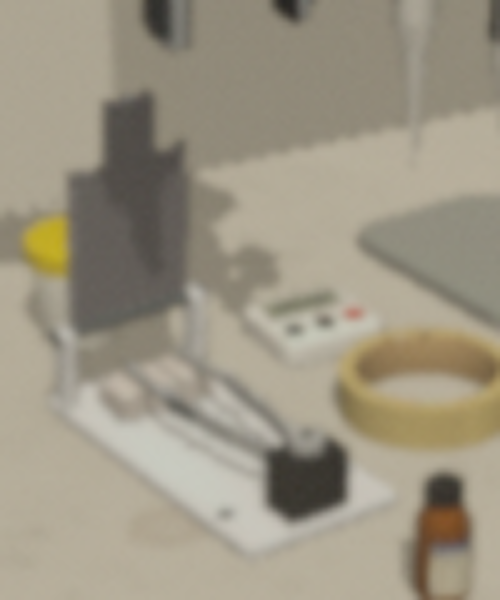

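The cover stands but leans about 3° forward (panel in s4 from (75,330) up to (70,175)). I'll nudge the tab back with closed fingers.

Call:
{"api": "step_arm", "payload": {
  "steps": [
    [2.5,0,0,0,1],
    [2.5,0,0,0,1],
    [2.0,0,0,0,1],
    [0,0,0,0,1],
    [0,0,0,0,1],
    [0,0,0,0,1]
  ]
}}

```text
time_s: 7.7
eef_pos: [528.4, 192.3, 302.2]
tool_rot: [-3.141, 0.0, 1.685]
ft_force: [0.1, -0.9, 0.3]
grip_width: -0.002
gripper_force: 0.0
```

Call:
{"api": "step_arm", "payload": {
  "steps": [
    [0,0,4,0,1],
    [0,0,4,0,1],
    [0,0,0,0,1],
    [0.4,0,0,0,1],
    [0.3,0,0,0,1],
    [0.3,0,0,0,1],
    [0,0,0,0,1],
    [0,0,0,0,1]
  ]
}}

```text
time_s: 8.5
eef_pos: [528.0, 202.8, 223.8]
tool_rot: [3.139, -0.0, 1.685]
ft_force: [0.1, -0.3, -0.0]
grip_width: -0.001
gripper_force: 0.0
```

```bash
cat > cov.py <<'E'
from h import *
p=np.load('pose.npz');s=read_state();print((s['eef_pos'][:2]-p['t'])@p['R'],s['eef_pos'],s['ft_force'],s['grip_width'])
for n in('scene','top'):
    f=grab_frame(n);X=cloud(f);z=X[...,2];S=(X[...,:2]-p['t'])@p['R']
    m=(abs(S[...,0]-80)<15)&(abs(S[...,1])<30)&(z>60)&(z<136)&(f['img'].sum(2)<330)
    m=cv2.erode(m.astype(np.uint8),np.ones((3,3) if n=='scene' else (1,1)))>0
    if m.sum()<20: print(n,'few');continue
    q=np.polyfit(z[m],S[m][:,0],1);print(n,m.sum(),'angle',1.5708+np.arctan(q[0]),np.polyval(q,50))
    for lo in (60,90,120,145,160):
        k=(abs(S[...,0]-80)<22)&(abs(S[...,1])<30)&(z>lo)&(z<lo+15)&(f['img'].sum(2)<330)
        if k.sum(): print(lo,k.sum(),np.median(S[k][:,0]).round(1))
E
python3 cov.py
```

```text
[61.12796924 -3.10857305] [527.9540946  202.80422631 223.83197342] [ 0.10106358 -0.29953882 -0.00104066] -0.0007922747560910306
scene 398 angle 1.5381841240671323 79.579502574388
60 100 78.9
90 106 78.1
120 113 77.2
145 27 74.3
160 32 71.3
top few
```

Call:
{"api": "step_arm", "payload": {
  "steps": [
    [0.2,0,0,0,1],
    [0.2,0,0,0,1],
    [0,0,0,0,1],
    [0,0,0,0,1]
  ]
}}

```text
time_s: 9.0
eef_pos: [526.7, 206.5, 222.3]
tool_rot: [-3.141, -0.0, 1.685]
ft_force: [-0.7, -0.4, 0.4]
grip_width: -0.002
gripper_force: 0.0
```

```bash
python3 cov.py
```

```text
[64.96180312 -2.31091693] [526.72743564 206.52307631 222.2597056 ] [-0.68928169 -0.40319376  0.36818854] -0.0022596600312402115
scene 422 angle 1.5680561617208726 79.51105934596389
60 98 79.5
90 105 79.5
120 108 79.6
145 32 75.8
160 52 64.1
top few
```

Call:
{"api": "step_arm", "payload": {
  "steps": [
    [-1.0,0,0,0,1],
    [-2.5,0,0,0,1],
    [-2.5,-0.2,0,0,0.3],
    [0,0,0,0,0.3],
    [0,0,0,0,0.3],
    [0,0,0,0,0.3]
  ]
}}

```text
time_s: 9.7
eef_pos: [531.7, 146.7, 222.4]
tool_rot: [3.142, -0.0, 1.684]
ft_force: [-0.4, 1.1, -0.0]
grip_width: 0.681
gripper_force: 0.0
```

```bash
python3 cov.py; python3 - <<'E'
from h import *
f=grab_frame('top');save(f,'t5.png',(230,160,350,250),6)
E
```

```text
[ 4.94595042 -0.44998276] [531.67451035 146.68252064 222.42093814] [-0.4385004   1.11533456 -0.02658783] 0.6813416257506132
scene 343 angle 1.5695941808631046 79.48069189419674
60 108 79.2
90 107 79.4
120 66 79.3
145 18 77.3
160 7 77.6
top 61 angle 1.5762264860139494 78.17826077957052
60 14 78.2
90 14 78.4
120 11 78.6
```

View pics/t5.png

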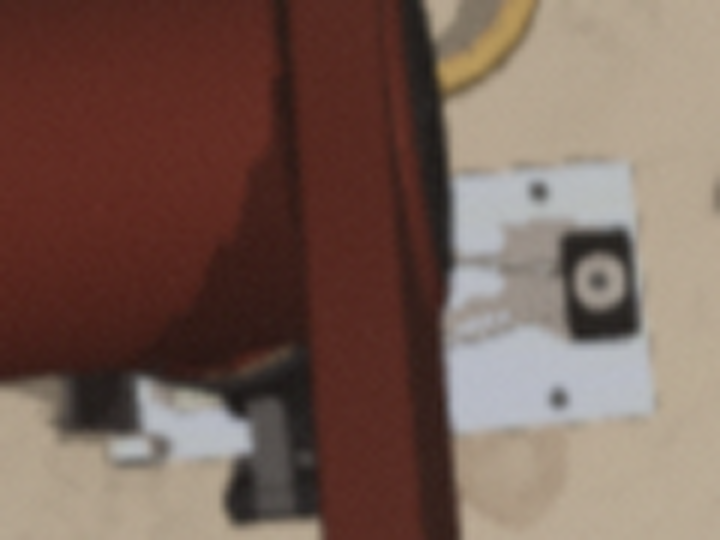

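The top view shows the arm above the gauge, with the cover edge-on at (95,400) and the clamp at (600,280). The measured cover angle is 1.57 rad, so I'll descend to the grips.

Call:
{"api": "step_arm", "payload": {
  "steps": [
    [0,0,3,0,0.3],
    [0,0,3,0,0.3],
    [0,0,3,0,0.3],
    [0,0,2,0,0.3],
    [0,0,1,0,0.3],
    [0,0,1,0,0.3],
    [0,0,0,0,0.3],
    [0,0,0,0,0.3]
  ]
}}

```text
time_s: 10.65
eef_pos: [532.4, 146.8, 93.2]
tool_rot: [3.14, -0.0, 1.685]
ft_force: [-0.7, 0.1, -0.8]
grip_width: 0.704
gripper_force: 0.0
```

Call:
{"api": "step_arm", "payload": {
  "steps": [
    [0,0,0,0,0.45],
    [0,0,0,0,0.5],
    [0,0,0,0,0.53],
    [0,0,0,0,0.53],
    [0,0,0,0,0.53]
  ],
  "force": 20
}}

```text
time_s: 11.15
eef_pos: [531.8, 146.5, 92.6]
tool_rot: [3.141, -0.0, 1.685]
ft_force: [0.4, -0.6, -0.4]
grip_width: 0.473
gripper_force: 0.0
```

```bash
python3 cov.py; python3 - <<'E'
from h import *
f=grab_frame('scene');save(f,'s6.png',(240,170,320,230),10);
E
```

```text
[ 4.74697656 -0.50772805] [531.7544155  146.49136551  92.58950785] [ 0.40436004 -0.62005312 -0.43163208] 0.4733348823638524
scene 110 angle 1.5484647694225717 81.01755134176798
60 17 81.0
90 53 79.4
120 53 79.0
145 28 77.4
160 33 78.3
top few
```

View pics/s6.png

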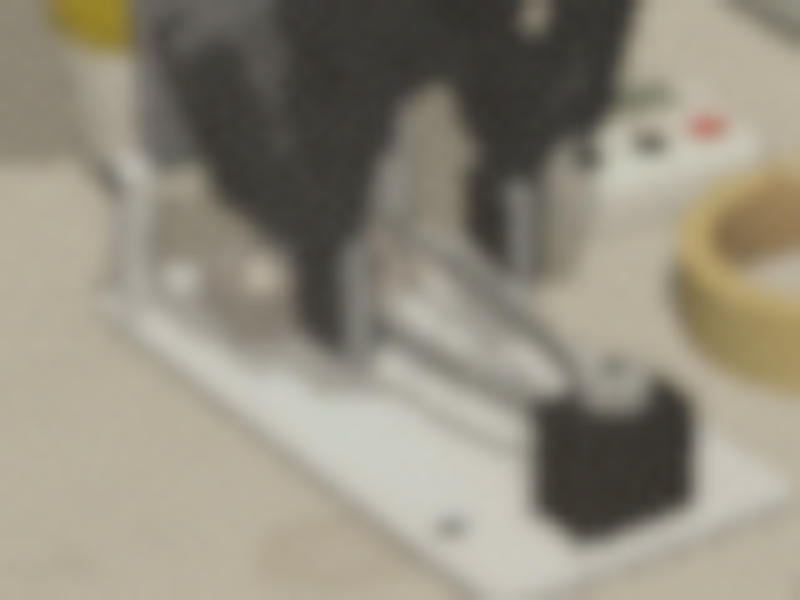

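The scene crop shows the pads on either side of both legs at the ribs (left pad (360,300), right pad (520,230)), with the tips hidden behind the finger. I'll close gradually and watch the lateral force for centring.

Call:
{"api": "step_arm", "payload": {
  "steps": [
    [0,0,0,0,0.56],
    [0,0,0,0,0.58],
    [0,0,0,0,0.6],
    [0,0,0,0,0.6],
    [0,0,0,0,0.6],
    [0,0,0,0,0.6]
  ]
}}

```text
time_s: 11.9
eef_pos: [531.7, 146.6, 92.5]
tool_rot: [3.141, -0.0, 1.685]
ft_force: [-0.9, 1.1, 0.7]
grip_width: 0.4
gripper_force: 0.9
```

```bash
python3 - <<'E'
from h import *
s=read_state();print(s['ft_force'],s['wrist_torque'],s['gripper_force'],s['grip_width'])
p=np.load('pose.npz')
# visible part of legs: dark/metal points z 24..40 between clamp and fingers
f=grab_frame('scene');X=cloud(f);z=X[...,2];S=(X[...,:2]-p['t'])@p['R']
m=(z>27)&(z<42)&(S[...,0]>-64)&(S[...,0]<75)&(abs(S[...,1])<32)
for lo in range(-64,75,10):
    k=m&(S[...,0]>=lo)&(S[...,0]<lo+10)
    print(lo+5,np.sort(S[k][:,1]).round(0).astype(int))
E
```

```text
[-0.91128312  1.10909505  0.73552397] [ 0.15986156  0.03312864 -0.01432224] 0.907124759760336 0.3997140036093731
-59 [-4  7  9  9  9  9 10]
-49 [-10  -9  -9  -9  -8  -8   5   8   9   9  10  10  10  10  10  11  12  12
  12  15]
-39 [-12 -11 -11 -11 -10 -10 -10  -9  -8  10  10  12  12  12  12  12  13  13
  13  14]
-29 [-13 -13 -13 -12 -12 -12 -12 -12 -12 -11  -9   8  10  11  12  12  13  13
  14  14  15  15  15  16]
-19 [-13 -13 -13 -13 -12 -10 -10  13  13  13  13  13  14  14  14  14  15  15
  15]
-9 [-23 -23 -21 -20 -18 -17 -14 -14 -14 -14 -14 -14 -12 -11  13  13  14  14
  15  15  16  16  16  17  17  18  18  19  20  21  23  23  23  28]
1 [-31 -29 -29 -28 -28 -24 -21 -20 -19 -18 -18 -17 -16 -16 -16 -14 -14 -13
 -13 -13 -12 -12 -11  16  19  19  19  19  21  22  22  23  23  23  24  25
  25  26  26  26  26  28  28  29  29  29  30  31  32]
11 [-18 -18 -18 -17 -16 -15 -14 -14 -14 -14 -14 -14 -13  27  27  28  28  29
  30  30  30  30  31]
21 [-17 -16 -15 -15 -14 -14 -13]
31 [-15 -15 -14 -13 -12 -12 -12]
41 [-15 -13 -11 -11  12  14  15  16]
51 [14]
61 [12 14]
71 []
```

Call:
{"api": "step_arm", "payload": {
  "steps": [
    [0,-0.05,0,0,0.61],
    [0,0,0,0,0.63],
    [0,0,0,0,0.65],
    [0,0,0,0,0.67],
    [0,0,0,0,0.68],
    [0,0,0,0,0.69],
    [0,0,0,0,0.69],
    [0,0,0,0,0.69]
  ]
}}

```text
time_s: 12.75
eef_pos: [531.3, 146.6, 92.6]
tool_rot: [3.141, -0.0, 1.685]
ft_force: [-0.3, 2.8, 3.0]
grip_width: 0.313
gripper_force: 2.4
```

```bash
python3 - <<'E'
from h import *
p=np.load('pose.npz');R=p['R'];t=p['t']
f=[grab_frame('scene') for _ in range(6)];s=read_state();print(s['ft_force'],s['gripper_force'],s['grip_width'])
a=f[0].copy();a['img']=np.mean([g['img'] for g in f],0).astype(np.uint8)
save(a,'s7.png',(245,180,295,217),16)
d=np.array([g['depth'] for g in f]);a['depth']=np.median(d,0)
X=cloud(a);z=X[...,2];S=(X[...,:2]-t)@R
m=(z>27)&(z<42)&(S[...,0]>-64)&(S[...,0]<75)&(abs(S[...,1])<32)
for lo in range(-64,75,10):
    k=m&(S[...,0]>=lo)&(S[...,0]<lo+10)
    print(lo+5,np.sort(S[k][:,1]).round(0).astype(int))
# where tips/marks project in the crop
for n,(x,y,h) in dict(markL=(60,5,24.5),markR=(60,-5,24.5),tipL=(60,5,31),tipR=(60,-5,31)).items():
    w=np.r_[R@[x,y]+t,h];q=cv2.projectPoints(w[None],cv2.Rodrigues(np.array(a['R']))[0],np.array(a['t']),K(a),np.array(a['dist_coeffs']))[0].ravel()
    print(n,((q-[245,180])*16).round())
E
```

```text
[0.50877692 2.46894759 3.70470118] 2.373756878077984 0.3104537908047295
-59 [-7 -6  4  7  7  8  9]
-49 [-7 -7 -7 -7 -7 -6  8  8  8  9  9  9  9  9  9  9 10 10 11]
-39 [-9 -9 -9 -8 -8 -8 -8  9 10 10 10 10 10 10 10 11 11 12 12 13]
-29 [-10 -10 -10 -10 -10 -10 -10  -9  -9  -9  -9  -9  10  10  11  11  11  12
  12  12  12  12  12  13]
-19 [-11 -10 -10  -9  -9  -9  -9  -9  -8   9  11  11  11  11  11  12  12  12
  12  12]
-9 [-19 -19 -19 -19 -16 -16 -12 -11 -11 -11 -11 -10 -10 -10 -10  -9  -9  11
  12  12  12  12  12  13  13  13  13  13  14  14  15  16  16  17  17  20
  20  20  20  21]
1 [-26 -25 -25 -24 -24 -14 -14 -14 -13 -13 -11 -11 -11 -10 -10 -10 -10 -10
  10  16  20  20  20  21  21  22  23  23  24  24  25  26  26  26  26  27
  27  27  27]
11 [-14 -13 -13 -12 -11 -11 -10 -10 -10 -10 -10 -10  25  25  26  26  26  27
  27  27  28]
21 [-11 -10 -10 -10 -10  -9]
31 [-11 -10 -10]
41 [10 11]
51 [10]
61 []
71 []
markL [374. 233.]
markR [426. 216.]
tipL [372. 198.]
tipR [424. 181.]
```

View pics/s7.png

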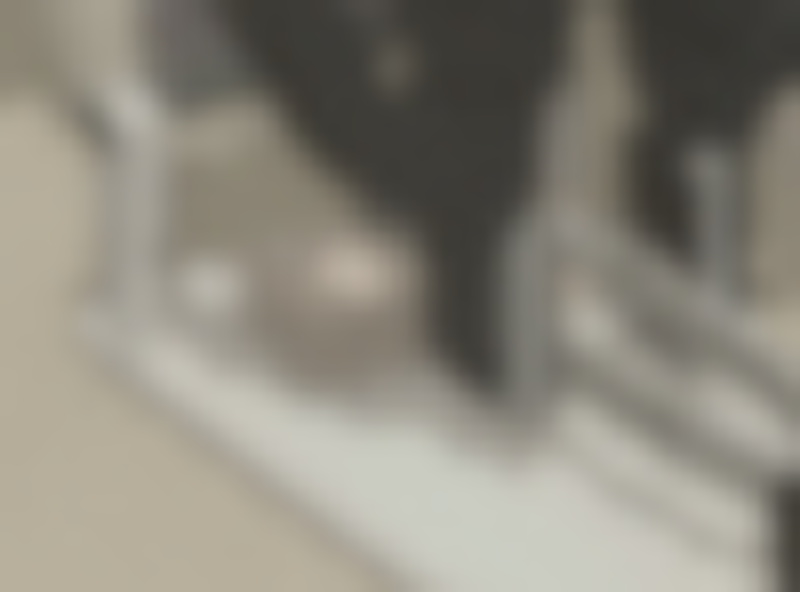

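Call:
{"api": "step_arm", "payload": {
  "steps": [
    [0,0,0,0,0.693],
    [0,0,0,0,0.693],
    [0,0,0,0,0.693],
    [0,0,0,0,0.693],
    [0,0,0,0,0.693],
    [0,0,0,0,0.693],
    [0,0,0,0,0.693],
    [0,0,0,0,0.693]
  ]
}}

```text
time_s: 13.85
eef_pos: [531.2, 146.4, 92.4]
tool_rot: [3.142, 0.0, 1.685]
ft_force: [0.3, 1.6, 2.4]
grip_width: 0.309
gripper_force: 2.4
```

```bash
python3 cov.py; python3 - <<'E'
from h import *
r=[]
for i in range(15):
    grab_frame('scene');s=read_state();r.append([s['gripper_force'],s['grip_width'],*s['ft_force']])
print(np.mean(r,0).round(3),np.std(r,0).round(3))
f=grab_frame('top');save(f,'t8.png')
E
```

```text
[4.7265479  0.04215618] [531.21038144 146.40880079  92.42318757] [0.34094825 1.5642108  2.38955823] 0.3086384015559421
scene 104 angle 1.5429641442688975 80.95569835500814
60 17 79.8
90 50 79.6
120 60 79.2
145 25 77.5
160 31 77.4
top few
[2.396 0.307 0.144 1.715 2.665] [0.005 0.003 0.451 0.349 0.503]
```

View pics/t8.png

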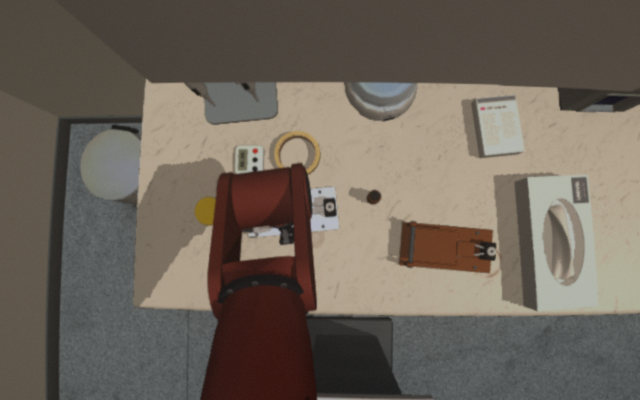

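The top view shows the bystanders in their original positions: cup (206,211), timer (249,160), tape (297,153) and bottle (373,197). Opening (about 26.1 mm) and grip force (2.4 N) both put the tip gap near 10 mm, and it is steady. I'm handing in.

```bash
python3 -c "
from bench import sign_off;print(sign_off())"
```

```text
the job is handed in; nothing more can be done
None
```

I handed the job in with the cover upright (about 1.57 rad by camera) and the gripper still squeezing. The tip gap is about 10 mm, estimated from the 26.1 mm grip opening and 2.4 N grip force because the tips were hidden from both cameras. The four items round the gauge still stand where they were.

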